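# Stand the reference gauge on the comparison stand

### The job

The round reference gauge is lying on its back, where only its brass stem can be gripped: lift it and lean it, foot down, in the empty slot at the open end of the wooden rack, and let go there so that you can change your hold to the rim of its case. Then stand it upright on its brass foot on the round rubber pad of the test stand, dial facing the same way as the wall gauge beside it. Let go gently without dropping it, make sure it stays standing, and leave everything else where it is.

Things in the scene. Friction and masses are not known exactly. Their poses are not given: they have to be found in the camera images.
- gauge: chromed round reference gauge, white dial, brass stem, 158 mm from foot to top, 0.3 to 0.5 kg; starts lying on its back on the desk. Origin: centre of the case's flat back. z points out of the dial, +y to its 12 o'clock, the stem runs along -y. Mass centre about 86 mm from the foot's end, on the stem's axis
- gauge_case (a point): centre of the gauge's round case, on the stem's axis, 20 mm in front of its back; axes as the gauge's. The case is 40 mm deep, front and back flat and parallel; rear 28 mm of 95 mm diameter, bezel in front of it 100 mm; its top is 50 mm above this point when upright
- gauge_stem (a point): middle of the grip length of the gauge's square brass stem, 68 mm below the case's centre; axes as the gauge's. 20 x 20 mm, flats facing x and z, free from 50 mm (case) to 84 mm below the case's centre; its axis is 20 mm in front of the back's plane, so 20 mm above the desk when lying
- gauge_foot (a point): centre of the flat end of the gauge's foot, 108 mm below the case's centre; axes as the gauge's. The foot is a knurled brass union nut, a cylinder of 26 mm diameter, 22 mm long, on the stem's axis: all that the gauge stands on
- rack: fixed wooden rack 180 mm wide (x), origin on the desk. Five 45-degree cradles 80 mm apart along its +y: each a back rest rising towards +y and a ledge square to it rising towards -y; what leans there looks up and to -y. The two at the -y end are empty, three cream wall gauges 130 mm square lean in the others. Side boards 50 mm high
- slot (a point): on the ledge of the rack's open-end (-y most) slot, mid-width, 20 mm out from the plane of the back rest: where the middle of the gauge's foot comes when it leans there. Axes as the rack's. The back rest spans 58 to 106 mm up the slope from the ledge, open below but for uprights beyond 62 mm either side; ledge 47 mm deep
- stand: fixed test stand: grey steel base plate 160 (x) x 300 (y) x 10 mm, origin at the middle of its underside. On its -y half a cream wall gauge 130 mm square stands on a bracket, top 168 mm above the desk, dial facing the stand's +x; its near side is 87 mm in y from the pad's centre. The pad is on the +y half
- pad (a point): centre of the round black rubber pad, 90 mm in diameter, flush with the top of the stand's base plate, 10 mm above the desk; axes as the stand's (x: the way the wall gauge's dial faces)
- front (a point): point on the top of the base plate's front edge, 80 mm from the pad's centre along the stand's x; axes as the stand's
- vial: amber glass vial with black cap, 26 mm diameter, 66 mm high, standing; origin under it; bystander
- hexkeys: steel hex key holder, block 90 x 34 x 30 mm with six keys standing up to 95 mm; origin under it; bystander
- bezel1: aluminium dial bezel, ring of 104 mm outer diameter, 9 mm high, lying on the desk; origin under its centre; bystander
- bezel2: second such aluminium bezel; bystander
- housing1: cream wall gauge, 130 mm square, 42 mm deep, leaning in the third slot from the rack's open end; origin at the middle of its lower back edge; bystander
- housing2: cream wall gauge, 130 mm square, 42 mm deep, leaning in the fourth slot from the rack's open end; origin at the middle of its lower back edge; bystander
- housing3: cream wall gauge, 130 mm square, 42 mm deep, leaning in the fifth slot from the rack's open end; origin at the middle of its lower back edge; bystander

How it is judged (in metres and radians):
On the way:
1. the gauge leans, foot down, in the open-end slot of the rack, let go and at rest (distance between gauge_foot and slot below 0.045 m and angle between gauge's own y axis and vertical between 0.6 and 0.97 rad and contact force between gauge and rack above 0.5 N and contact force between the fingers and gauge below 0.1 N and linear speed of gauge below 0.02 m/s), for 0.2 s.
At the end, for the whole second after the job is handed in: The gauge stands free and still on its foot, within 0.05 rad of upright, the foot wholly on the rubber pad (centres within 32 mm, its end within 4 mm of the plate's top), dial facing the same way as the stand's wall gauge within 0.35 rad; all else is where it was (angle between gauge's own y axis and vertical below 0.05 rad and horizontal distance between gauge_foot and pad below 0.032 m and z of gauge_foot in the frame of pad between -0.004 and 0.004 m and angle between the z axis of gauge and the x axis of stand, either way round below 0.35 rad and z of front in the frame of gauge above 0 m and linear speed of gauge below 0.01 m/s and angular speed of gauge below 0.1 rad/s); the robot touches nothing.
It fails at once if the gauge is let fall or knocked over (moves faster than 0.35 m/s out of the fingers) (linear speed of gauge above 0.35 m/s and contact force between the fingers and gauge below 0.05 N).
It fails at once if the vial, hex key holder, a bezel or a wall gauge in the rack is moved by more than 30 mm (distance of any of vial, hexkeys, bezel1, bezel2, housing1, housing2, housing3 from where it was at the start of the episode above 0.03 m).
It also fails if it takes over 67 s, if anything falls off the work surface, if the arm or the gripper's body presses on something with over 40 N, if the wrist force passes 120 N, or if a joint passes its speed limit or range.

### The arm

A 6-joint arm with a two-finger parallel gripper is mounted at the origin on the work surface. World frame = base frame: x ahead of the robot, y to its left, z up, the work surface at z = 0. Lengths are in mm, angles in degrees, forces in N, time in s.
With the tool pointing down it reaches from about 300 to 850 mm from the base axis. Payload 4.2 kg.
Tool frame: the origin (TCP) lies at the very end of the fingers, on their centre line; the grasp point (between the pads) lies env.pinch_z behind it (env.pinch_z is the distance from the TCP to the grasp point, in mm); z points along the fingers, y is the line along which they close (so a half turn about z gives the same grasp; the last joint's range is limited). The gripper opens to 91 mm and grips with 3 to 60 N. Pads are 32 mm wide; open, the fingers measure 118 mm over their backs; the gripper's body (76 mm by 178 mm) begins 60 mm behind the grasp point.
Start: joints at [62.223, 18.312, 89.639, -0, 72.044, -1.146], TCP at [257.745, 514.014, 213.976] pointing down, gripper open.
Joint ranges: [-177.97, 177.97], [-48.28, 115.42], [12.27, 149.76], [-77.06, 257.06], [2.81, 150.46], [-146.56, 146.56]. Speed limits (degrees/s): [147.25, 147.25, 180, 180, 180, 180].

### API

Orientations are given as [roll, pitch, yaw] about the fixed x, y, z axes, in that order (R = Rz(yaw) Ry(pitch) Rx(roll)).
In Python, from workcell import state, vision, job_done, env gives the robot as it stands.
- The arm moves only by the tool servo_tool, never from a script. Its argument "rows" is a list of rows, each a list of 5 numbers: the shift along the tool's x, y, z scaled (see below), then the turn about the tool's z scaled (see below), then the opening, from 0 (shut) to 1 (fully open). A call has 1 to 20 rows; each row is the pose to reach, as a shift and turn from the pose commanded when the call began, along the tool's axes at that moment; what a row does not reach only later rows make up. The controller multiplies each number of a shift by 200 mm and each number of a turn by 90 degrees. A row lasts 1/12 s, in which the tool goes at most 41.7 mm and 7.16 degrees, less where a joint would pass 70% of its speed; a pose out of reach is approached as far as the arm can. A call with a number of a shift or a turn outside -1 to 1 is refused whole. A call with a gripper value outside its range is refused whole. The fingers move at their own pace and stop on an object; "force" is the grip in N (left out, the last holds). Time passes only in rows, so rows that repeat a pose let the fingers close. It gives the time, the measured TCP pose, the force, the opening and the grip force at its end, in the units of the state.
- state(): the state, without advancing time (a new reading comes with each control period).
- vision.grab_frame(name): name is "scene" or "top" or "wrist"; returns the picture (384x512x3 uint8, red, green, blue); there is no depth.
- vision.camera_info(name): a dict with "vertical_fov" (degrees; the focal length in pixels is half the picture's height over the tangent of half this angle, whatever the lens; pixels are square), "cx", "cy" (the principal point, pixels), "distortion" ([k1, k2, p1, p2, k3] as OpenCV has them; the pictures are not rectified), "T" (4x4, takes a point from camera to world coordinates). Camera axes: x right, y up, looking along -z (the intrinsics and any distortion apply to the point x, -y, -z); pixel columns grow to the right and rows downward; lengths in mm; the calibration is good to about 2 mm. A picture is of the moment at which its call begins: read the wrist's pose just before it. camera_info takes no time and is no camera call; for the wrist camera it gives the pose at the moment of the call.
- job_done(): hands the job in; it is judged then, once.
The state is a dict: "time_s": time; "qpos": joint angles; "qvel": joint speeds; "effort": joint torques, N m; "ee_pos": TCP position; "ee_rot": TCP orientation; "force": force on the tool from outside, world axes, zero at the start; "torque": the same for the moment, N m; "gripper_width": finger opening in mm; "gripper_force": force on a finger pad.
Only numpy, scipy, OpenCV 4.12 (cv2) and the standard library are available. Lean on these libraries where they do the work, as an engineer would, in place of code of your own. Each camera call takes 0.05 s, during which the arm holds its last target. There are 200 camera calls.

## Working session

There is one attempt and no reset: what is moved stays moved. The work goes in short steps, Python scripts to look and compute and a tool call to move; the robot and the scene stay as the last step left them, time stands still between calls to the robot, and variables do not carry over. Pictures are saved under pics/ and viewed, at most 10 in all, crops included, and the job is handed in when it is done.

Besides the shell and the picture viewer there is one more tool, called after "Request:" as name([rows], argument=value, ...), one row to a line, values as JSON. servo_tool: Moves the arm, as the interface text tells. Its arguments: {"type":"object","properties":{"rows":{"type":"array"},"force":{"type":"number"}},"required":["rows"]}

```bash
ls; mkdir -p pics
python3 - <<'E'
from workcell import state, vision, env
import cv2, numpy as np
print(state(), env.pinch_z)
ims=[]
for n in ["scene","top","wrist"]:
    im=vision.grab_frame(n); cv2.imwrite(f"pics/{n}0.png",im[:,:,::-1]); ims.append(im)
    i=vision.camera_info(n); print(n,i["vertical_fov"],i["cx"],i["cy"],i["distortion"]); print(np.round(i["T"],3).tolist())
E
```

```text
pics
{'time_s': 0.0, 'qpos': array([ 6.22235954e+01,  1.83536669e+01,  8.97069914e+01,  1.38631171e-04,
        7.20444534e+01, -1.14480283e+00]), 'qvel': array([-0.05046137,  0.00072846, -0.00281089, -0.04870039,  0.03324795,
       -0.06204212]), 'effort': array([ 1.18031210e-03, -4.12466812e+01, -2.31974423e+01,  7.28930952e-02,
        4.53496724e-02, -1.39139865e-04]), 'ee_pos': array([257.49481826, 513.54885624, 213.09601771]), 'ee_rot': array([-1.79894912e+02, -2.23182667e-03,  1.53368353e+02]), 'force': array([-0.32181169, -0.17654061,  0.38955255]), 'torque': array([-0.04066233, -0.05059476, -0.05256446]), 'gripper_force': 0.0, 'gripper_width': 91.5210776233564} 18.8
scene 42.332108747980996 263.5164148808628 185.3778372285771 [-0.17438139  0.          0.          0.          0.        ]
[[0.856, -0.417, 0.307, 1099.498], [0.518, 0.7, -0.492, -783.739], [-0.009, 0.58, 0.815, 1500.538], [0.0, 0.0, 0.0, 1.0]]
top 51.48498352323412 253.31418336377894 190.8814785630689 [0.02942462 0.         0.         0.         0.        ]
[[0.025, 0.997, -0.07, 476.193], [-1.0, 0.025, 0.005, 78.122], [0.007, 0.07, 0.998, 1167.652], [0.0, 0.0, 0.0, 1.0]]
wrist 70.66908079686407 253.51059048432236 190.74181982305404 [-0.02496471  0.          0.          0.          0.        ]
[[0.447, -0.866, -0.224, 196.268], [0.895, 0.432, 0.113, 545.364], [-0.001, -0.251, 0.968, 383.926], [0.0, 0.0, 0.0, 1.0]]
```

View pics/top0.png

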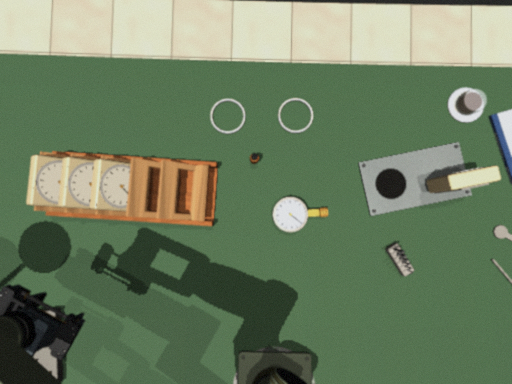

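View pics/scene0.png

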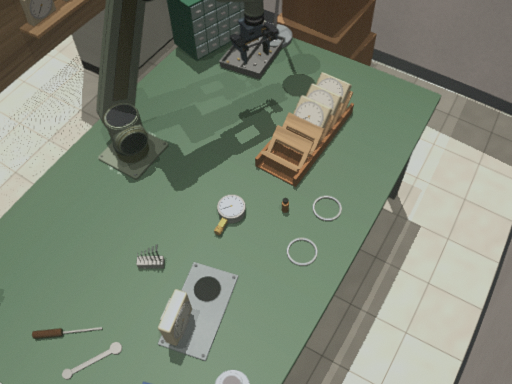

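```bash
cat > h.py <<'E'
import numpy as np, cv2
from workcell import state, vision, env
def K(i):
    f=192/np.tan(np.radians(i["vertical_fov"]/2)); return np.array([[f,0,i["cx"]],[0,f,i["cy"]],[0,0,1.]])
def ray(i,p):
    p=np.asarray(p,float).reshape(-1,1,2)
    q=cv2.undistortPoints(p,K(i),np.array(i["distortion"],float)).reshape(-1,2)
    d=np.c_[q[:,0],-q[:,1],-np.ones(len(q))]; T=np.array(i["T"]); return T[:3,3],d@T[:3,:3].T
def plane(i,p,z):
    o,d=ray(i,p); return o+d*((z-o[2])/d[:,2])[:,None]
def two(i,p,j,q):
    o,d=ray(i,p); e,f=ray(j,q); out=[]
    for a,b in zip(d,f):
        s=np.linalg.lstsq(np.c_[a,-b],e-o,rcond=None)[0]
        P,Q=o+a*s[0],e+b*s[1]; out.append([*np.round((P+Q)/2,1),round(float(np.linalg.norm(P-Q)),1)])
    return out
E
python3 - <<'E'
from h import *
t=cv2.imread("pics/top0.png"); s=cv2.imread("pics/scene0.png"); w=cv2.imread("pics/wrist0.png")
r=lambda a,wd,ht:cv2.resize(a,(wd,ht),interpolation=cv2.INTER_CUBIC)
out=np.zeros((600,800,3),np.uint8)
out[:300,:400]=r(t[145:235,125:245],400,300)   # x3.333
out[:300,400:]=r(s[105:195,245:365],400,300)
out[300:,:400]=r(w,400,300)
out[300:,400:]=r(t[135:225,345:465+20][:, :120],400,300)
cv2.imwrite("pics/comp1.png",out)
E
```

```text
(no output)
```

View pics/comp1.png

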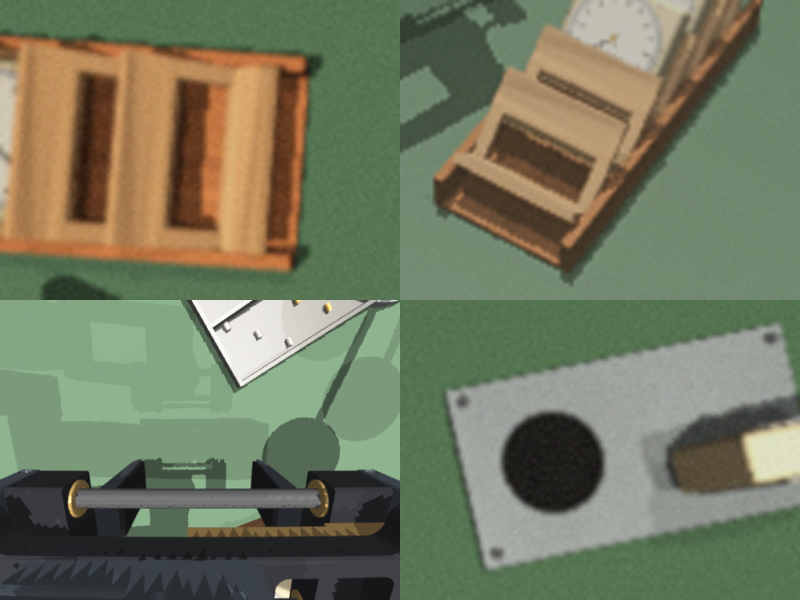

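Run:
```python
from h import *
t=vision.camera_info("top"); s=vision.camera_info("scene")
tc=lambda p:np.array(p)/3.3333+[125,145]-.35
sc=lambda p:(np.array(p)-[400,0])/3.3333+[245,105]-.35
T=[(278,68),(266,252),(130,53),(115,240),(306,60),(292,268)]
S=[(582,217),(455,153),(627,123),(510,68),(568,248),(436,180)]
for n,r in zip(["ledge+x","ledge-x","rest+x","rest-x","board+x","board-x"],two(t,tc(T),s,sc(S))): print(n,r)
print("boards z50",plane(t,tc([(306,60),(292,268),(0,38),(0,250)]),50).round(1).tolist())
im=cv2.cvtColor(cv2.imread("pics/top0.png"),cv2.COLOR_BGR2HSV)
# pad
m=np.uint8(im[150:220,360:425,2]<50)*1
n,l,st,c=cv2.connectedComponentsWithStats(m); k=1+np.argmax(st[1:,4]); p=c[k]+[360,150]; print("padpx",p,st[k]); 
print("pad",plane(t,p,10))
# plate rim corners
pc=lambda p:(np.array(p)-[400,300])/3.3333+[345,135]-.35
print("plate",plane(t,pc([(445,391),(779,324),(487,570)]),10).round(1).tolist())
# gauge
H,Sx,V=[im[...,k] for k in range(3)]
g=np.zeros(H.shape,np.uint8); g[185:245,262:312]=1
m=((Sx<70)&(V>90)&(g>0)).astype(np.uint8)
n,l,st,c=cv2.connectedComponentsWithStats(m); k=1+np.argmax(st[1:,4])
cs=cv2.findContours(np.uint8(l==k),0,1)[0]; (cx,cy),r=cv2.minEnclosingCircle(max(cs,key=len)); print("case",cx,cy,r,plane(t,[(cx,cy)],36))
g[:]=0; g[195:230,300:340]=1
m=((H>15)&(H<35)&(Sx>110)&(V>70)&(g>0)).astype(np.uint8)
n,l,st,c=cv2.connectedComponentsWithStats(m); k=1+np.argmax(st[1:,4]); y,x=np.nonzero(l==k); print("brass",st[k],c[k],plane(t,c[k],25), plane(t,[(x.max()+.5,y[x>=x.max()-2].mean())],22))
```

```text
ledge+x [np.float64(628.8), np.float64(205.5), np.float64(62.7), 15.1]
ledge-x [np.float64(471.5), np.float64(206.0), np.float64(76.0), 6.1]
rest+x [np.float64(627.6), np.float64(316.1), np.float64(109.8), 5.6]
rest-x [np.float64(477.0), np.float64(320.6), np.float64(111.3), 2.9]
board+x [np.float64(633.9), np.float64(180.1), np.float64(41.0), 1.8]
board-x [np.float64(457.8), np.float64(187.4), np.float64(39.2), 4.9]
boards z50 [[631.9, 178.8, 50.0], [456.0, 185.0, 50.0], [643.7, 437.3, 50.0], [465.2, 428.8, 50.0]]
padpx [390.45652174 183.2515528 ] [ 16  19  29  29 644]
pad [[ 589.90006364 -326.6114663    10.        ]]
plate [[650.1, -232.3, 10.0], [716.5, -523.7, 10.0], [494.1, -269.8, 10.0]]
case 289.93511962890625 214.25572204589844 19.05147933959961 [[491.77416147 -32.96811796  36.        ]]
brass [308 207  20  10 176] [317.96590909 211.875     ] [[ 500.78704708 -114.25065249   25.        ]] [[ 502.63052545 -142.12059577   22.        ]]
```

Request:
servo_tool([
  [-1,-0.9,0,0,1],
  [-1,-0.9,0,0,1],
  [-1,-0.9,0,0,1],
  [-1,-0.9,0,0,1],
  [-1,-0.9,0,0,1],
  [-1,-0.9,0,0,1],
  [-1,-0.9,0,0,1],
])

```text
time_s: 0.73
ee_pos: [356.2, 259.5, 213.8]
ee_rot: [-179.9, 0.1, 153.2]
force: [0.0, 0.1, -0.4]
gripper_width: 91.1
gripper_force: 0.0
```

Request:
servo_tool([
  [-1,-0.9,0,0,1],
  [-1,-0.9,0,0,1],
  [-1,-0.9,0,0,1],
  [-1,-0.9,0,0,1],
  [-1,-0.9,0,0,1],
  [-1,-0.9,0,0,1],
  [-1,-0.9,0,0,1],
])

```text
time_s: 1.32
ee_pos: [455.0, 9.0, 213.9]
ee_rot: [-179.9, 0.1, 153.2]
force: [0.6, 0.9, 0.2]
gripper_width: 91.4
gripper_force: 0.0
```

Request:
servo_tool([
  [-0.51,-0.5,0.25,0.64,1],
  [-0.51,-0.5,0.25,0.64,1],
  [-0.51,-0.5,0.25,0.64,1],
  [-0.51,-0.5,0.25,0.64,1],
  [-0.51,-0.5,0.25,0.64,1],
  [-0.51,-0.5,0.25,0.64,1],
  [-0.51,-0.5,0.25,0.64,1],
  [-0.51,-0.5,0.25,0.64,1],
  [-0.51,-0.5,0.25,0.64,1],
  [-0.51,-0.5,0.25,0.64,1],
  [-0.51,-0.5,0.25,0.64,1],
])

```text
time_s: 2.23
ee_pos: [500.2, -122.1, 163.8]
ee_rot: [-180.0, -0.0, 95.9]
force: [-0.1, -0.6, 0.5]
gripper_width: 90.9
gripper_force: 0.0
```

Run:
```python
from h import *
s=state(); i=vision.camera_info("wrist"); im=vision.grab_frame("wrist"); cv2.imwrite("pics/w1.png",im[:,:,::-1])
np.save("w1.npy",i["T"]); print(s["time_s"],s["ee_pos"],s["ee_rot"],s["qpos"])
```

```text
2.2333 [ 500.18860912 -122.1294842   163.81572773] [-1.79986899e+02 -7.35314926e-03  9.59256663e+01] [-1.50025050e+01  1.51703843e+01  1.01866499e+02  2.45654148e-03
  6.29779804e+01 -2.09292885e+01]
```

View pics/w1.png

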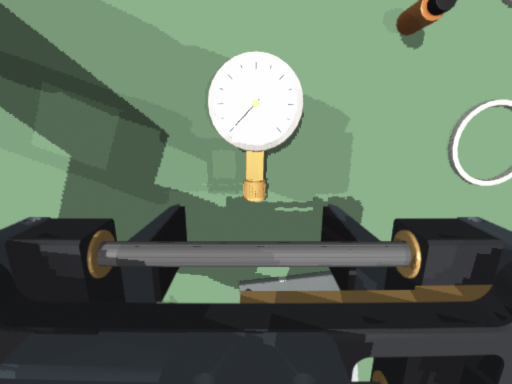

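Run:
```python
from h import *
i=vision.camera_info("wrist"); i["T"]=np.load("w1.npy")
im=cv2.cvtColor(cv2.imread("pics/w1.png"),cv2.COLOR_BGR2HSV)
H,S,V=[im[...,k] for k in range(3)]
m=((H>8)&(H<32)&(S>120)&(V>60)); m[:145]=0; m[215:]=0; m[:,:225]=0; m[:,290:]=0
y,x=np.nonzero(m); print(x.min(),x.max(),y.min(),y.max())
for r in range(y.min(),y.max()+1,6): print(r,x[y==r].min(),x[y==r].max())
e=(x[y>y.max()-8].mean(),y.max()+.5); print("end",plane(i,[e],32))
st=[(x[y==r].mean(),r) for r in (158,172)]; print("stem",plane(i,st,30).round(1).tolist())
w=((S<60)&(V>150)); w[:45]=0; w[155:]=0; w[:,:200]=0; w[:,310:]=0
c=max(cv2.findContours(w.astype(np.uint8),0,1)[0],key=len); e=cv2.fitEllipse(cv2.convexHull(c)); print(e,plane(i,[e[0]],40))
```

```text
244 265 151 199
151 246 263
157 247 263
163 247 263
169 247 263
175 246 262
181 244 264
187 244 265
193 244 265
199 247 262
end [[ 504.71348837 -140.5037936    32.        ]]
stem [[501.3, -92.5, 30.0], [501.7, -108.5, 30.0]]
((274.5052795410156, 96.73612976074219), (113.07781982421875, 251.1309051513672), 95.92416381835938) [[513.7076688  -25.96572202  40.        ]]
```

Request:
servo_tool([
  [0,0.014,0.6,0,1],
  [0,0.014,0.6,0,1],
  [0,0.014,0.6,0,1],
  [0,0.014,0.7,0,1],
  [0,0.014,0.76,0,1],
  [0,0.014,0.76,0,1],
  [0,0.014,0.76,0,0],
  [0,0.014,0.76,0,0],
  [0,0.014,0.76,0,0],
  [0,0.014,0.76,0,0],
  [0,0.014,0.76,0,0],
  [0,0.014,0.76,0,0],
  [0,0.014,0.76,0,0],
  [0,0.014,0.76,0,0],
  [0,0.014,0.76,0,0],
  [0,0.014,0.76,0,0],
], force=60)

```text
time_s: 3.62
ee_pos: [502.9, -121.9, 11.9]
ee_rot: [-180.0, -0.0, 95.8]
force: [-1.3, -0.4, 0.8]
gripper_width: 27.4
gripper_force: 0.5
```

Request:
servo_tool([
  [0,0,0,0,0],
  [0,0,0,0,0],
  [0,0,0,0,0],
  [0,0,0,0,0],
  [0,0,0,0,0],
  [0,0,-0.02,0,0],
  [0,0,-0.04,0,0],
  [0,0,-0.06,0,0],
  [0,0,-0.08,0,0],
  [0,0,-0.1,0,0],
  [0,0,-0.12,0,0],
  [0,0,-0.14,0,0],
  [0,0,-0.15,0,0],
  [0,0,-0.15,0,0],
])

```text
time_s: 4.78
ee_pos: [503.5, -122.0, 42.6]
ee_rot: [179.9, 0.0, 95.8]
force: [-0.4, -0.9, -3.9]
gripper_width: 24.5
gripper_force: 60.0
```

Run:
```python
from h import *
w=vision.grab_frame("wrist"); s=vision.grab_frame("scene")
out=np.zeros((384,800,3),np.uint8); out[:,:400]=w[:,60:460]; out[:,400:]=cv2.resize(s[160:256,180:280],(400,384),interpolation=cv2.INTER_CUBIC)
cv2.imwrite("pics/c2.png",out[:,:,::-1]); print(state()["force"],state()["torque"])
```

```text
[-0.77017863  0.21109987 -4.43942702] [-0.35511483  0.01467067  0.00079639]
```

View pics/c2.png

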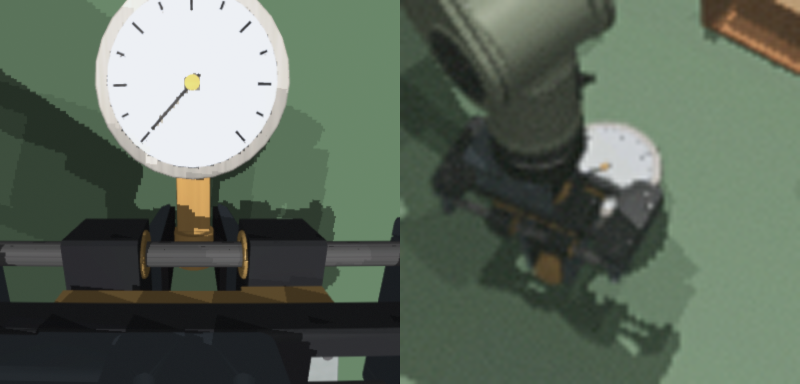

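Request:
servo_tool([
  [0,0,-0.03,0,0],
  [0,0,-0.08,0,0],
  [0,0,-0.14,0,0],
  [0,0,-0.2,0,0],
  [0,0,-0.26,0,0],
  [0,0,-0.32,0,0],
  [0,0,-0.38,0,0],
  [0,0,-0.44,0,0],
  [0,0,-0.5,0,0],
  [0,0,-0.56,0,0],
  [0,0,-0.61,0,0],
  [0,0,-0.64,0,0],
  [0.02,0,-0.65,0,0],
  [0.06,0.02,-0.65,0,0],
  [0.12,0.04,-0.65,0,0],
  [0.19,0.06,-0.65,0,0],
  [0.26,0.08,-0.65,0,0],
  [0.33,0.1,-0.65,0,0],
  [0.4,0.12,-0.65,0,0],
  [0.47,0.13,-0.65,0,0],
])

```text
time_s: 6.55
ee_pos: [519.4, -23.7, 171.0]
ee_rot: [-179.9, -0.1, 95.8]
force: [1.0, -0.8, -4.9]
gripper_width: 24.6
gripper_force: 60.0
```

Request:
servo_tool([
  [0.07,0.02,0,0.005,0],
  [0.14,0.04,0,0.015,0],
  [0.21,0.06,0,0.025,0],
  [0.28,0.08,0,0.035,0],
  [0.35,0.1,0,0.045,0],
  [0.42,0.12,0,0.055,0],
  [0.49,0.14,0,0.065,0],
  [0.56,0.16,0,0.075,0],
  [0.63,0.18,0,0.085,0],
  [0.7,0.2,0,0.087,0],
  [0.77,0.22,0,0.087,0],
  [0.84,0.24,0,0.087,0],
  [0.91,0.26,0,0.087,0],
  [0.97,0.275,0,0.087,0],
  [1,0.285,0,0.087,0],
  [1,0.285,0,0.087,0],
])

```text
time_s: 7.88
ee_pos: [556.3, 180.5, 171.8]
ee_rot: [180.0, -0.0, 88.0]
force: [0.2, -0.0, -2.9]
gripper_width: 24.8
gripper_force: 60.0
```

Run:
```python
from h import *
print(state())
w=vision.grab_frame("wrist"); s=vision.grab_frame("scene");t=vision.grab_frame("top")
out=np.zeros((600,800,3),np.uint8); out[:384,:512]=w; 
out[:288,512:]=cv2.resize(s[90:186,225:321],(288,288),interpolation=cv2.INTER_CUBIC)
out[300:,500:]=cv2.resize(t[130:230,130:230],(300,300),interpolation=cv2.INTER_CUBIC)
cv2.imwrite("pics/c3.png",out[:,:,::-1]); cv2.imwrite("pics/w3.png",w[:,:,::-1]); np.save("w3.npy",vision.camera_info("wrist")["T"])
```

```text
{'time_s': 7.8833, 'qpos': array([1.68393710e+01, 2.08481268e+01, 9.21225062e+01, 2.19889368e-02,
       6.70192496e+01, 1.87988657e+01]), 'qvel': array([-1.51706813, -0.78498337,  1.12233677, -1.39422131,  0.40960082,
       -0.90447517]), 'effort': array([  0.63866476, -45.03833413, -24.03748333,   0.42017011,
        -0.07341043,   0.07863626]), 'ee_pos': array([556.33507703, 180.52379809, 171.75126261]), 'ee_rot': array([ 1.79996948e+02, -2.24251684e-02,  8.80319227e+01]), 'force': array([ 0.1872216 , -0.02159387, -2.94503471]), 'torque': array([-0.36497163,  0.00672725, -0.00385376]), 'gripper_force': 59.98825192451477, 'gripper_width': 24.81158296765074}
```

View pics/c3.png

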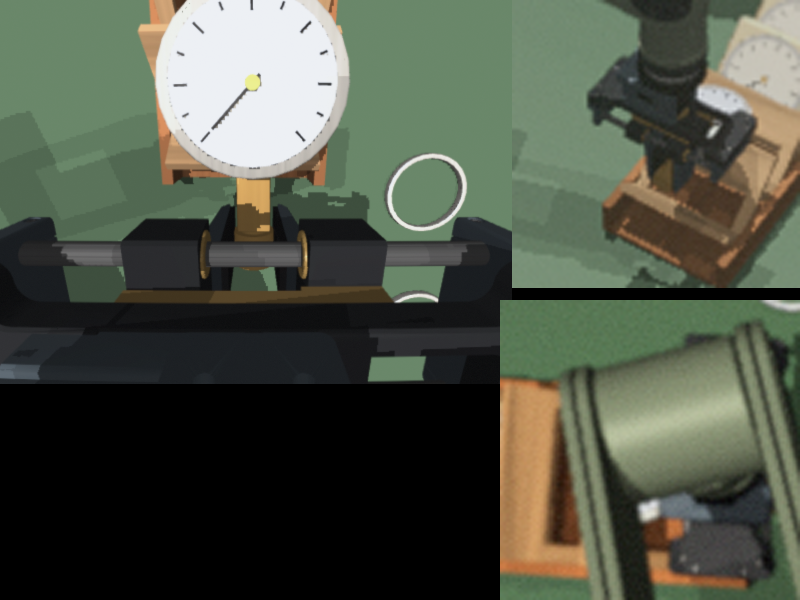

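Run:
```python
from h import *
i=vision.camera_info("wrist"); i["T"]=np.load("w3.npy")
a=cv2.imread("pics/w3.png"); 
for z in (45,50): print(z,plane(i,[(163,183),(328,182)],z).round(1).tolist())
print("ledge?",plane(i,[(165,167),(140,27)],69).round(1).tolist())
cv2.imwrite("pics/c4.png",cv2.resize(a[0:200,120:380],(780,600),interpolation=cv2.INTER_CUBIC))
```

```text
45 [[455.6, 184.1, 45.0], [641.8, 178.8, 45.0]]
50 [[457.4, 185.2, 50.0], [640.4, 180.0, 50.0]]
ledge? [[468.1, 206.0, 69.0], [459.6, 335.7, 69.0]]
```

View pics/c4.png

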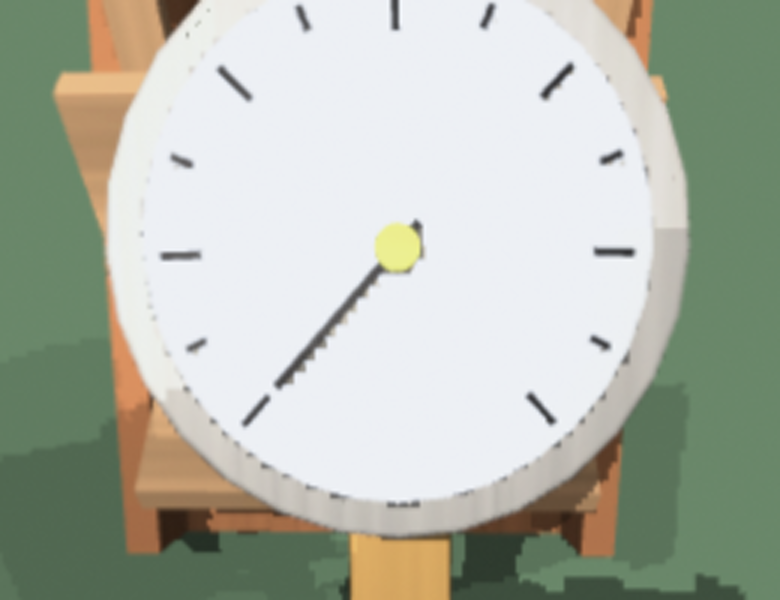

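Request:
servo_tool([
  [0.03,-0.01,0,0,0],
  [0.08,-0.02,0,0,0],
  [0.14,-0.03,0,0,0],
  [0.2,-0.04,0,0,0],
  [0.26,-0.04,0.02,0,0],
  [0.3,-0.04,0.05,0,0],
  [0.3,-0.04,0.1,0,0],
  [0.3,-0.04,0.14,0,0],
  [0.3,-0.04,0.18,0,0],
  [0.3,-0.04,0.21,0,0],
  [0.3,-0.04,0.225,0,0],
  [0.3,-0.04,0.24,0,0],
  [0.3,-0.04,0.255,0,0],
  [0.3,-0.04,0.27,0,0],
  [0.3,-0.04,0.28,0,0],
])

```text
time_s: 9.28
ee_pos: [550.6, 237.6, 117.4]
ee_rot: [179.9, 0.1, 87.9]
force: [-2.5, -7.4, 5.6]
gripper_width: 24.5
gripper_force: 60.0
```

Request:
servo_tool([
  [0,0,0,0,0],
  [0,0,0.01,0,0],
  [0,0,0.02,0,0],
  [0,0,0.03,0,0],
  [0,0,0.04,0,0],
  [0,0,0.05,0,0],
  [0,0,0.06,0,0],
  [0,0,0.07,0,0],
  [0,0,0.08,0,0],
], force=40)

```text
time_s: 10.03
ee_pos: [550.9, 238.2, 101.1]
ee_rot: [179.9, 0.0, 87.9]
force: [-1.9, -4.5, 2.7]
gripper_width: 24.8
gripper_force: 40.0
```

Request:
servo_tool([
  [0,0,0.01,0,0],
  [0,0,0.02,0,0],
  [0,0,0.03,0,0],
  [0,0,0.04,0,0],
  [0,0,0.05,0,0],
  [0,0,0.06,0,0],
  [0,0,0.07,0,0],
  [0,0,0.08,0,0],
  [0,0,0.09,0,0],
  [0,0,0.1,0,0],
  [0,0,0.11,0,0],
  [0,0,0.12,0,0],
  [0,0,0.13,0,0],
])

```text
time_s: 11.12
ee_pos: [550.3, 239.2, 73.7]
ee_rot: [180.0, -0.0, 87.9]
force: [-0.3, 0.1, 2.0]
gripper_width: 25.0
gripper_force: 40.0
```

Run:
```python
from h import *
print(state()["torque"])
w=vision.grab_frame("wrist"); s=vision.grab_frame("scene")
out=np.zeros((384,800,3),np.uint8); out[:,:400]=w[:,60:460]; out[:,400:]=cv2.resize(s[80:184,235:343],(400,384),interpolation=cv2.INTER_CUBIC)
cv2.imwrite("pics/c5.png",out[:,:,::-1])
```

```text
[0.1756014  0.07999943 0.02367835]
```

View pics/c5.png

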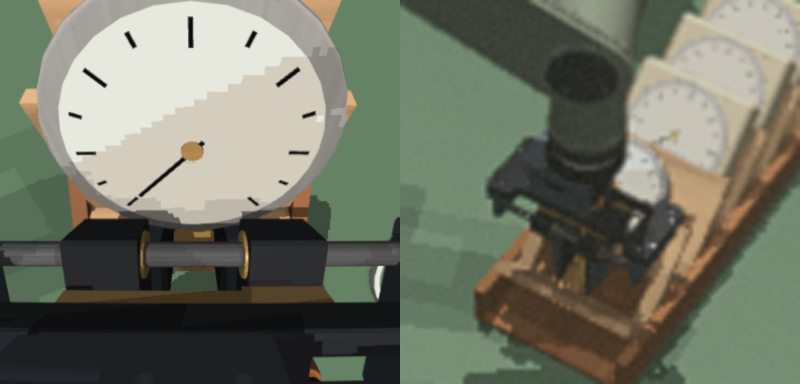

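Request:
servo_tool([
  [0,0,0.01,0,0],
  [0,0,0.02,0,0],
  [0,0,0.03,0,0],
  [0,0,0.04,0,0],
  [0,0,0.045,0,0],
  [0,0,0.045,0,0],
])

```text
time_s: 11.72
ee_pos: [550.1, 238.9, 64.6]
ee_rot: [-180.0, 0.0, 87.9]
force: [-0.4, -0.7, 1.7]
gripper_width: 24.5
gripper_force: 40.0
```

Request:
servo_tool([
  [0,0,0.01,0,0],
  [0,0,0.02,0,0],
  [0,0,0.025,0,0],
  [0,0,0.025,0,0],
])

```text
time_s: 12.05
ee_pos: [550.4, 239.4, 60.8]
ee_rot: [180.0, -0.0, 87.9]
force: [-1.4, -0.2, 8.5]
gripper_width: 25.1
gripper_force: 40.6
```

Request:
servo_tool([
  [0,0,0,0,0],
  [0,0,0,0,0],
  [0,0,0,0,0.28],
  [0,0,0,0,0.3],
  [0,0,0,0,0.33],
  [0,0,0,0,0.36],
  [0,0,0,0,0.4],
  [0,0,0,0,0.45],
  [0,0,0,0,0.5],
  [0,0,0,0,0.5],
  [0,0,0,0,0.5],
  [0,0,0,0,0.5],
], force=4)

```text
time_s: 13.05
ee_pos: [550.5, 239.4, 60.0]
ee_rot: [180.0, -0.0, 87.9]
force: [1.7, 1.9, 2.0]
gripper_width: 45.1
gripper_force: 1.6
```

Run:
```python
from h import *
print(state()["force"],state()["torque"])
w=vision.grab_frame("wrist"); s=vision.grab_frame("scene")
out=np.zeros((384,800,3),np.uint8); out[:,:400]=w[:,60:460]; out[:,400:]=cv2.resize(s[80:184,235:343],(400,384),interpolation=cv2.INTER_CUBIC)
cv2.imwrite("pics/c6.png",out[:,:,::-1])
```

```text
[1.69035958 1.8659808  1.95725938] [ 0.4033445  -0.07068183 -0.0229894 ]
```

View pics/c6.png

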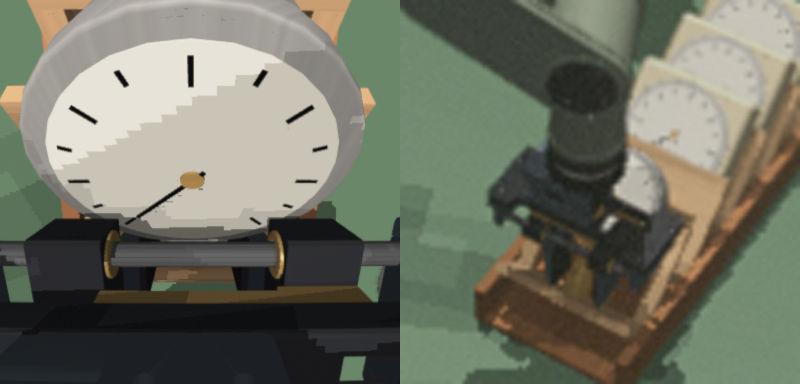

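Request:
servo_tool([
  [-0.01,0,-0.01,0,0.5],
  [-0.02,0,-0.02,0,0.5],
  [-0.03,0,-0.03,0,0.5],
  [-0.04,0,-0.04,0,0.5],
  [-0.05,0,-0.05,0,0.5],
  [-0.06,0,-0.06,0,0.5],
  [-0.07,0,-0.07,0,0.5],
  [-0.08,0,-0.08,0,0.5],
  [-0.09,0,-0.1,0,0.5],
  [-0.1,0,-0.14,0,0.5],
  [-0.1,0,-0.2,0,0.5],
  [-0.1,0,-0.3,0,0.5],
  [-0.1,0,-0.45,0,0.7],
  [-0.1,0,-0.6,0,1],
  [-0.1,0,-0.75,0,1],
  [-0.1,0,-0.9,0,1],
  [-0.1,0,-0.9,0,1],
])

```text
time_s: 14.57
ee_pos: [552.4, 219.6, 247.4]
ee_rot: [179.3, -0.2, 87.9]
force: [1.3, 0.5, 1.5]
gripper_width: 76.4
gripper_force: 0.0
```

Run:
```python
from h import *
print(state()["force"],state()["torque"],state()["ee_pos"]); np.save("w7.npy",vision.camera_info("wrist")["T"])
w=vision.grab_frame("wrist"); s=vision.grab_frame("scene"); cv2.imwrite("pics/w7.png",w[:,:,::-1]);cv2.imwrite("pics/s7.png",s[:,:,::-1])
out=np.zeros((384,800,3),np.uint8); out[:,:400]=w[:,60:460]; out[:,400:]=cv2.resize(s[80:184,235:343],(400,384),interpolation=cv2.INTER_CUBIC)
cv2.imwrite("pics/c7.png",out[:,:,::-1])
```

```text
[1.33811586 0.46257661 1.52222601] [-0.07177203  0.04308929 -0.0416609 ] [552.38233967 219.63486473 247.40390162]
```

View pics/c7.png

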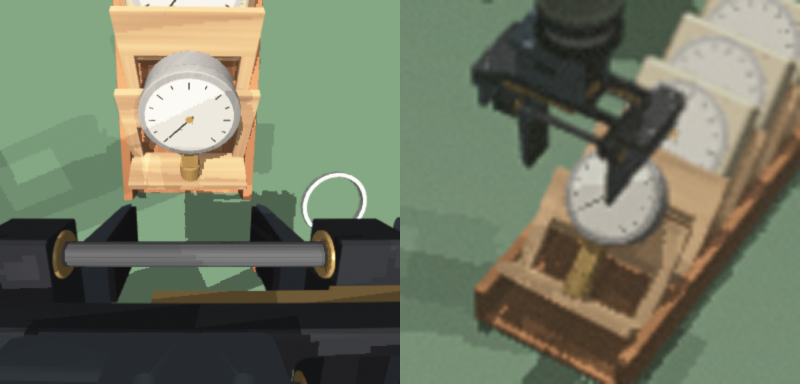

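Run:
```python
from h import *
i=vision.camera_info("wrist"); i["T"]=np.load("w7.npy")
im=cv2.cvtColor(cv2.imread("pics/w7.png"),cv2.COLOR_BGR2HSV); H,S,V=[im[...,k] for k in range(3)]
m=(S<70)&(V>120); m[:50]=0; m[158:]=0; m[:,:190]=0; m[:,310:]=0
y,x=np.nonzero(m); print("top row",y.min(),x[y<y.min()+3].mean(),"cols",x.min(),x.max())
# back top corner u155.5,n-20 ; hub
print("hub",plane(i,[(250,119.5)],140.5),"foot end",plane(i,[(250,181)],55))
print("top rim back",plane(i,[(x[y<y.min()+3].mean(),y.min())],146))
```

```text
top row 51 248.93243243243242 cols 198 300
hub [[554.52366505 291.60471698 140.5       ]] foot end [[551.41585146 210.60703227  55.        ]]
top rim back [[555.85581288 352.96764734 146.        ]]
```

Request:
servo_tool([
  [0.2,0,0,0.08,1],
  [0.35,0,0,0.16,1],
  [0.5,0,0,0.24,1],
  [0.5,0,0,0.32,1],
  [0.5,0,0,0.4,1],
  [0.5,0,0,0.48,1],
  [0.5,0,0,0.56,1],
  [0.5,0,0,0.64,1],
  [0.5,0,0,0.72,1],
  [0.5,0,0,0.8,1],
  [0.5,0,0,0.88,1],
  [0.5,0,0,0.96,1],
  [0.5,0,0,1,1],
  [0.5,0,0,1,1],
  [0.5,0,0,1,1],
])

```text
time_s: 15.92
ee_pos: [552.6, 318.5, 238.6]
ee_rot: [179.9, 0.1, -2.0]
force: [0.3, 0.0, 0.1]
gripper_width: 91.2
gripper_force: 0.0
```

Run:
```python
from h import *
s=state(); print(s["ee_pos"],s["ee_rot"],s["qpos"],s["gripper_width"]); 
i=vision.camera_info("wrist"); w=vision.grab_frame("wrist"); cv2.imwrite("pics/w8.png",w[:,:,::-1]); np.save("w8.npy",i["T"])
# project expected points of leaning gauge
P=np.array([[555,326.6,176],[555,353,146],[554.5,291.6,140.5]]); T=np.array(i["T"]); c=(P-T[:3,3])@T[:3,:3]; c*=[1,-1,-1]
print(c.round(0).tolist(), (c[:,:2]/c[:,2:]*K(i)[0,0]+[i["cx"],i["cy"]]).round(0).tolist())
```

```text
[552.56686859 318.54013643 238.57165601] [ 1.79903849e+02  1.37496142e-01 -1.95093124e+00] [ 2.89354601e+01  2.34392412e+01  7.82316537e+01 -1.21785566e-02
  7.84964607e+01  1.20888722e+02] 91.1695927578148
[[-8.0, 9.0, 243.0], [-35.0, 2.0, 272.0], [27.0, -0.0, 277.0]] [[244.0, 201.0], [219.0, 193.0], [279.0, 190.0]]
```

Request:
servo_tool([
  [0.012,-0.005,0.1,0,1],
  [0.012,-0.005,0.2,0,1],
  [0.012,-0.005,0.28,0,1],
  [0.012,-0.005,0.34,0,1],
  [0.012,-0.005,0.4,0,1],
  [0.012,-0.005,0.45,0,1],
  [0.012,-0.005,0.49,0,1],
  [0.012,-0.005,0.53,0,1],
  [0.012,-0.005,0.53,0,1],
])

```text
time_s: 16.72
ee_pos: [554.8, 319.6, 132.2]
ee_rot: [179.9, 0.1, -2.0]
force: [-0.7, 0.5, -1.3]
gripper_width: 91.4
gripper_force: 0.0
```

Request:
servo_tool([
  [0,0,0,0,0.7],
  [0,0,0,0,0.7],
  [0,0,0,0,0.7],
  [0,0,0,0,0.7],
  [0,0,0,0,0.7],
  [0,0,0,0,0.65],
  [0,0,0,0,0.6],
  [0,0,0,0,0.55],
  [0,0,0,0,0.5],
  [0,0,0,0,0.5],
], force=8)

```text
time_s: 17.55
ee_pos: [555.7, 316.5, 134.6]
ee_rot: [179.6, -0.0, -2.0]
force: [-0.6, -7.6, 2.0]
gripper_width: 74.2
gripper_force: 6.7
```

Request:
servo_tool([
  [0,0.01,-0.01,0,0.3],
  [0,0.023,-0.03,0,0.3],
  [0,0.04,-0.05,0,0.3],
  [0,0.06,-0.07,0,0.3],
  [0,0.08,-0.088,0,0.3],
  [0,0.1,-0.106,0,0.3],
  [0,0.12,-0.123,0,0.3],
  [0,0.142,-0.139,0,0.3],
  [0,0.142,-0.139,0,0.3],
], force=10)

```text
time_s: 18.3
ee_pos: [558.0, 297.6, 168.0]
ee_rot: [-179.1, -0.7, -2.1]
force: [0.9, 12.2, 12.1]
gripper_width: 53.5
gripper_force: 9.9
```

Run:
```python
from h import *
s=state(); print(s["force"],s["torque"],s["gripper_width"],s["gripper_force"],s["ee_pos"],s["ee_rot"])
s=cv2.cvtColor(vision.grab_frame("scene"),cv2.COLOR_RGB2BGR); cv2.imwrite("pics/s9.png",s)
i=vision.camera_info("scene")
m=cv2.inRange(cv2.cvtColor(s,cv2.COLOR_BGR2HSV),(8,110,60),(32,255,255))
```

```text
[ 0.91337756 12.2065714  12.05321261] [ 2.40639695  0.11856566 -0.04218818] 53.45930377712068 9.945171307772398 [558.02024376 297.64409529 167.95285145] [-179.09902377   -0.66536405   -2.13595527]
```

Request:
servo_tool([
  [0,0,-0.02,0,0.3],
  [0,0,-0.04,0,0.3],
  [0,0,-0.06,0,0.3],
  [0,0,-0.08,0,0.3],
  [0,0,-0.08,0,0.3],
])

```text
time_s: 18.77
ee_pos: [554.0, 290.1, 177.4]
ee_rot: [179.8, 0.1, -2.0]
force: [0.2, -1.9, -1.9]
gripper_width: 41.4
gripper_force: 10.0
```

Request:
servo_tool([
  [0,0,0,0,0.2],
  [0,0,0,0,0.2],
  [0,0,-0.02,0,0.2],
  [0,0,-0.05,0,0.2],
  [0,0,-0.09,0,0.2],
  [0,0,-0.14,0,0.2],
  [0,0,-0.2,0,0.2],
  [0,0,-0.26,0,0.2],
  [0,0,-0.32,0,0.2],
  [0,0,-0.37,0,0.2],
  [0,0,-0.4,0,0.2],
  [0,0,-0.4,0,0.2],
], force=35)

```text
time_s: 19.77
ee_pos: [555.5, 292.7, 260.6]
ee_rot: [-179.8, -0.3, -2.0]
force: [0.5, 0.1, -4.3]
gripper_width: 41.0
gripper_force: 34.0
```

Run:
```python
from h import *
s=state(); print(s["force"],s["torque"],s["gripper_width"],s["gripper_force"],s["ee_pos"],s["ee_rot"])
for n in ("scene","top","wrist"): 
    im=vision.grab_frame(n); cv2.imwrite(f"pics/{n}10.png",im[:,:,::-1]); i=vision.camera_info(n); np.save(f"{n}10.npy",i["T"])
    T=np.array(i["T"]); e=s["ee_pos"]
    P=np.array([e,e+[0,0,40],e-[0,0,118]]); c=((P-T[:3,3])@T[:3,:3])*[1,-1,-1]; u=cv2.projectPoints(c,np.zeros(3),np.zeros(3),K(i),np.array(i["distortion"]))[0].reshape(-1,2); print(n,u.round(0).tolist())
    h=cv2.cvtColor(im,cv2.COLOR_RGB2HSV); m=cv2.inRange(h,(18,110,60),(30,255,255)); k,l,st,c=cv2.connectedComponentsWithStats(m)
    print([ (st[j].tolist(),c[j].round().tolist()) for j in range(1,k) if st[j,4]>25][:8])
```

```text
[ 0.53726472  0.0909254  -4.29770359] [-0.01448457  0.08872803 -0.04659497] 40.96377671697803 33.99817286990583 [555.50562936 292.72600177 260.57864313] [-179.79566814   -0.25783563   -2.04785297]
scene [[293.0, 110.0], [294.0, 102.0], [292.0, 132.0]]
[([286, 132, 8, 12, 69], [289.0, 137.0])]
top [[157.0, 182.0], [153.0, 180.0], [168.0, 186.0]]
[]
wrist [[252.0, 231.0], [251.0, 261.0], [252.0, 188.0]]
[([144, 184, 6, 6, 28], [146.0, 186.0]), ([172, 230, 15, 49, 378], [177.0, 254.0]), ([321, 230, 15, 49, 376], [330.0, 254.0]), ([146, 286, 277, 17, 3483], [292.0, 296.0])]
```

Run:
```python
from h import *
im=cv2.imread("pics/scene10.png"); h=cv2.cvtColor(im,cv2.COLOR_BGR2HSV)
r=h[120:156,276:304]
for y in range(0,36,2): print(120+y,' '.join(f"{a[0]:3d}/{a[1]:3d}/{a[2]:3d}" for a in r[y,4:22:2]))
i=vision.camera_info("scene"); o,d=ray(i,[(289,132),(289,144),(289,147)])
for v in d:
    s=(292.7-o[1])/v[1]; print((o+s*v).round(1))
```

```text
120  23/ 34/ 91  24/ 24/108  23/ 23/100  24/ 25/101  21/ 52/ 94  20/ 68/ 94  25/ 28/101  27/ 26/106  25/ 26/107
122  27/ 25/ 93  22/ 26/109  23/ 31/100  26/ 27/ 76  23/ 24/ 96  22/ 38/100  22/ 26/106  22/ 27/105  23/ 29/106
124  51/ 38/107  21/ 25/104  24/ 27/ 95  25/ 30/101  27/ 26/100  23/ 22/103  20/ 28/108  25/ 27/104  19/ 27/105
126  22/ 74/142  21/ 36/ 93  25/ 28/100  23/ 23/101  25/ 28/101  25/ 26/106  28/ 29/104  23/ 31/106  23/ 29/107
128  16/100/161  16/ 96/164  18/ 51/ 90  27/ 24/ 97  23/ 22/104  25/ 29/107  25/ 29/106  25/ 29/104  21/ 32/105
130  16/ 95/159  17/ 99/160  16/ 98/162  17/ 84/125  30/ 21/ 85  22/ 27/104  23/ 29/106  23/ 33/102  24/ 26/100
132  16/ 97/166  16/ 99/160  17/ 96/160  17/100/155  19/111/ 85  19/ 94/ 81  26/ 26/ 77  16/ 36/ 79  17/ 30/ 77
134  17/ 97/171  16/ 95/174  17/ 94/171  17/102/145  19/120/ 83  18/123/ 87  19/121/ 78  17/104/137  16/106/139
136  17/ 95/180  16/ 94/176  16/ 95/171  17/102/133  20/124/ 84  20/126/ 87  19/113/ 81  16/ 98/140  16/100/140
138  17/ 93/183  17/ 95/185  16/ 95/178  18/114/103  20/119/ 92  19/125/ 88  18/123/ 85  17/
[... 275 characters left out ...]
/107/ 98  17/100/105  16/ 98/138  16/100/155  16/ 98/161  17/ 98/171  16/ 95/171
146  15/115/ 73  16/116/ 75  13/131/138  15/116/117  17/110/100  15/106/103  16/101/139  17/ 97/166  16/ 96/173
148  14/107/ 74  15/122/ 73  14/117/ 70  14/117/ 87  13/130/143  15/115/109  16/102/103  17/102/105  16/102/143
150  14/119/ 73  15/122/ 69  14/123/ 77  14/119/ 75  13/110/ 72  15/128/ 72  13/123/ 83  15/118/121  16/104/101
152  14/126/ 93  14/124/ 78  13/119/ 77  13/121/ 74  16/128/ 72  14/113/ 72  15/120/ 66  14/129/ 79  13/134/137
154  15/128/ 98  14/131/103  14/122/ 75  13/122/ 69  13/119/ 71  16/120/ 66  15/121/ 74  15/122/ 73  13/120/ 68
[542.5 292.7 137.2]
[545.  292.7  70.6]
[545.6 292.7  53.4]
```

Run:
```python
from h import *
h=cv2.cvtColor(cv2.imread("pics/scene10.png"),cv2.COLOR_BGR2HSV)
for y in range(92,148):
    s=''
    for x in range(262,322):
        H,S,V=map(int,h[y,x])
        s+= '#' if V<60 else ('B' if 17<H<24 and S>108 and V>70 else ('d' if S<42 and 70<V<125 else ('w' if S<42 else ('g' if 35<H<90 else ('o' if S>88 else '.')))))
    print(y,s)
```

```text
92 gggggggggggggggggd########gggggg##########www...wwwwwwwwwwww
93 gggggggggggggdwddw##########gggg##########ww...wwwwwwwwwwwww
94 ggggggggggggdwwwwwww####################w#wg...wwwwwwwwwwwww
95 gggggggggggdwdwwwwwwwwww############.##wwwdg..wwwwwwwwwwwwww
96 ggggggggggddwdwwwwwwwwwwww#########.#####dww.wwwwwwwwwwwwwww
97 ggggggggggwwddwwwwwdwwwwdw########o######dwwwwwwwwwwwwwwwwww
98 gggggggggg##wwdddwwwwwwwww#######..######...wwwwwwwwwwwwwwww
99 gggggggggg####wddwwwdwwwdw#######.#######.....wwwwwwwwwwwwww
100 gggggggggg#######wdwddwdww###############.......wwwwwwwwwwww
101 ggggggggggg#######w#wwwwww#######..#####w...wwwwwwwwwwwwwwww
102 ggggggggggg###########wddw##w####..#####wwwwwwwwwwwwwwwwwwww
103 ggggggggggg############www##w####w.o####wdwwwwwwwwwwwwwwwwww
104 gggggggggggg#####################w.o####dwwwwwwwwwwwwwwwwwww
105 gggggggggggggd####################w#####dwwwwwwwwwwwwwwwww.w
106 gggggggggggggggd##################dwdw##dwwwwwwwwwwwwwwwwww.
107 gggggggggggggggggd################dddddwdwwwwwwwwwwwwwwwwwww
108 gggggggggggggggggggd##############ddddddwwwwwwwwwwwwwwwwwwww
109
[... 1831 characters left out ...]
.ooooooooooooooBBBBBBBoooooooooooooooooooooooooooo
138 ggggggggggooooooooooooooBBBBBBBBoooooooooooooooooooooooooooo
139 ggggggggg.ooooooooooooooBBBBBBBBoooooooooooooooooooooooooooo
140 ggggggggooooooooooooooooBBBBBBBBoooooooooooooooooooooooooooo
141 ggggggg.oooooooooooooooooBBBBBoooooooooooooooooooooooooooooo
142 ggggggoooooooooooooooooooBBBBBoooooooooooooooooooooooooooooo
143 gggggoooooooooooooooooooooooBooooooooooooooooooooooooooooooo
144 gggg.ooooooooooooooooooooooooooooooooooooooooooooooooooooooo
145 ggg.oooooooooooooooooooooooooooooooooooooooooooooooooooooooo
146 gggooooooooooooooooooooooooooooooooooooooooooooooooooooooooo
147 ggoooooooooooooooooooooooooooooooooooooooooooooooooooooooooo
```

Request:
servo_tool([
  [0,0.03,0,-0.02,0.2],
  [0.01,0.09,0,-0.06,0.2],
  [0.02,0.18,0,-0.1,0.2],
  [0.03,0.28,0,-0.14,0.2],
  [0.04,0.38,0,-0.18,0.2],
  [0.05,0.49,0,-0.22,0.2],
  [0.06,0.6,0,-0.26,0.2],
  [0.06,0.71,0,-0.3,0.2],
  [0.06,0.82,0,-0.34,0.2],
  [0.06,0.92,0,-0.38,0.2],
  [0.06,1,0,-0.4,0.2],
], force=60)

```text
time_s: 20.83
ee_pos: [558.7, 89.8, 256.8]
ee_rot: [-180.0, 0.1, 34.0]
force: [0.9, -0.3, -4.5]
gripper_width: 40.5
gripper_force: 58.5
```

Request:
servo_tool([
  [-0.05,0.09,0,-0.04,0.2],
  [-0.1,0.18,0,-0.08,0.2],
  [-0.15,0.26,0,-0.12,0.2],
  [-0.2,0.35,0,-0.16,0.2],
  [-0.25,0.44,0,-0.2,0.2],
  [-0.3,0.52,0,-0.24,0.2],
  [-0.35,0.61,0,-0.28,0.2],
  [-0.4,0.7,0,-0.32,0.2],
  [-0.45,0.79,0,-0.36,0.2],
  [-0.5,0.87,0,-0.4,0.2],
  [-0.5,0.87,0,-0.4,0.2],
])

```text
time_s: 21.75
ee_pos: [573.2, -112.3, 256.6]
ee_rot: [-179.9, 0.2, 69.9]
force: [0.7, -0.7, -4.6]
gripper_width: 40.4
gripper_force: 58.5
```

Run:
```python
from h import *
s=state(); e=s["ee_pos"]; p=np.radians(s["ee_rot"][2]); print(s["time_s"],e,s["ee_rot"],s["gripper_width"],s["gripper_force"],s["force"],s["torque"])
d=np.array([589.9,-326.6])-e[:2]; print("dx,dy",(d@[np.cos(p),np.sin(p)])/200,(d@[np.sin(p),-np.cos(p)])/200)
```

```text
21.75 [ 573.22644525 -112.29920987  256.59031523] [-1.79948292e+02  1.51535824e-01  6.98656862e+01] 40.39280109514375 58.54189094156027 [ 0.65998532 -0.7274669  -4.58691652] [-0.00215237  0.09342358 -0.03922291]
dx,dy -0.9773254650199332 0.4471083061475585
```

Request:
servo_tool([
  [-0.05,0.02,0,-0.03,0.2],
  [-0.14,0.06,0,-0.07,0.2],
  [-0.24,0.11,0,-0.11,0.2],
  [-0.34,0.155,0,-0.15,0.2],
  [-0.44,0.2,0,-0.19,0.2],
  [-0.54,0.247,0,-0.23,0.2],
  [-0.64,0.293,0,-0.27,0.2],
  [-0.74,0.34,0,-0.31,0.2],
  [-0.83,0.38,0,-0.34,0.2],
  [-0.91,0.417,0,-0.36,0.2],
  [-0.96,0.44,0,-0.37,0.2],
  [-0.977,0.447,0,-0.37,0.2],
  [-0.977,0.447,0,-0.37,0.2],
])

```text
time_s: 22.83
ee_pos: [590.3, -323.2, 256.6]
ee_rot: [-179.9, -0.1, 103.1]
force: [-0.6, -0.0, -4.4]
gripper_width: 40.4
gripper_force: 58.5
```

```bash
cat > asc.py <<'E'
from h import *
import sys
s=state(); e=s["ee_pos"]; print(s["time_s"],e.round(1),s["ee_rot"].round(1),s["gripper_width"],s["force"].round(1))
i=vision.camera_info("scene"); im=vision.grab_frame("scene"); cv2.imwrite(f"pics/{sys.argv[1]}.png",im[:,:,::-1])
T=np.array(i["T"]); P=e+np.array([[0,0,0],[0,0,-37],[0,0,-145.]]); c=((P-T[:3,3])@T[:3,:3])*[1,-1,-1]
u=cv2.projectPoints(c,np.zeros(3),np.zeros(3),K(i),np.array(i["distortion"]))[0].reshape(-1,2); print(u.round(1).tolist())
h=cv2.cvtColor(im,cv2.COLOR_RGB2HSV); x0=int(u[1,0])-28; 
for y in range(int(u[0,1])-5,int(u[2,1])+14):
    r=''
    for x in range(x0,x0+56):
        H,S,V=map(int,h[y,x]); r+='#' if V<50 else ('B' if 14<H<30 and S>100 and V>55 else ('d' if S<45 and V<135 else ('w' if S<45 else ('g' if 35<H<90 else '.'))))
    print(y,r)
print("x0",x0)
E
python3 asc.py s11
```

```text
22.8333 [ 590.3 -323.2  256.6] [-1.799e+02 -1.000e-01  1.031e+02] 40.41092268571189 [-0.6 -0.  -4.4]
[[197.9, 251.1], [199.5, 257.1], [203.6, 273.2]]
246 gggggggg###dgg######ddddddd#################dd##dddddggg
247 ggggdgggggdggd#######dddddd############d#dd##dd##dddgggg
248 gggggggggggggdd######dddddd#######d..#######dddd##ddgggg
249 ggdggdggggggggg#####ddddddd######d..dddd######dd###ggggg
250 ggggggggggggggdd####ddddddd#######..ddddd#####d###gdddgg
251 ggggggggggggggdd####ddddddd#######..dddddd########gwgwgg
252 dggggggggggggggg###dddddddddd#####..dddddd#######ddwwwgg
253 gggggggggggggggdd#dddddddddddddd#####dddddddd####gdwwwww
254 ggggggggggggggggdddddddddddddddd#####dddddddddddddwwwwww
255 ggggggggdggdgggggddddddddddddddd#d###dddddddddd#ddwwwwww
256 dggdggggggggdggggddddddddddddddd####dddddddddd##ggwwwgww
257 ggggggggggggggggddddddddddddddddd##ddddddddddddddwwwwwgw
258 gggggggggdgggggggdddddddddddddddd#ddddddddddddddgwwwwwww
259 ggggggggggggggdggdddddddddddddddddddd.ddddddwwwwwwwwwwww
260 gggggggggdgggddggdddddddddddddddddddd..dddddwwwwwwwwwwww
261 ggggggdgggggggdgddddddddddddddd
[... 857 characters left out ...]
ddd.BBBBB.wwwwwwwwwwww
276 gggggdggggggggggddddddddddddddddddd.BBBBBB.dwwwwwwwwwwww
277 dgggggdggdggdggdddddddddddddddddddd..BBBBBBdwwwwwwwwwwww
278 gdggggdgdddgdgdddddddddddddddddd####.BBBBB.ddwwwwwwwwwww
279 dggdggggggddgddddddddddddddd######ddd.....ddddwwwwwwwwww
280 dggddgdggdggggddddddddddddd######d###ddddddd#ddwwwwwwwww
281 gggggdggggdggdddddddddddddd#######d#d#ddddddddddwwwwwwww
282 gdgggddgdggggddddddddddddd#######dd#####dddddddddwwwwwww
283 gdggggggdggggdddddddddddd########d##ddd#dd#ddddddwwwwwww
284 ggdgggggggdgdddddddddddd#########dd###d#ddddddddddwwwwww
285 gdddgggddggddddddddddddd############d#d##dddddd#ddwwwwww
286 gggggdggggddddddddddddd##############dddddddddddddwwwwww
x0 171
```

Request:
servo_tool([
  [-0.016,-0.05,0.02,0,0.2],
  [-0.016,-0.106,0.06,0,0.2],
  [-0.016,-0.106,0.12,0,0.2],
  [-0.016,-0.106,0.18,0,0.2],
  [-0.016,-0.106,0.24,0,0.2],
  [-0.016,-0.106,0.3,0,0.2],
  [-0.016,-0.106,0.36,0,0.2],
  [-0.016,-0.106,0.4,0,0.2],
  [-0.016,-0.106,0.43,0,0.2],
  [-0.016,-0.106,0.45,0,0.2],
  [-0.016,-0.106,0.45,0,0.2],
], force=40)

```text
time_s: 23.8
ee_pos: [570.2, -330.6, 167.0]
ee_rot: [-179.9, -0.1, 103.3]
force: [-0.4, -0.2, -4.2]
gripper_width: 40.7
gripper_force: 38.9
```

Request:
servo_tool([
  [0,0,0.01,0,0.2],
  [0,0,0.02,0,0.2],
  [0,0,0.02,0,0.2],
])

```text
time_s: 24.05
ee_pos: [570.6, -331.0, 163.8]
ee_rot: [180.0, 0.0, 103.2]
force: [1.4, -0.4, -4.0]
gripper_width: 40.8
gripper_force: 38.9
```

Request:
servo_tool([
  [0,0,0.01,0,0.2],
  [0,0,0.02,0,0.2],
  [0,0,0.02,0,0.2],
])

```text
time_s: 24.3
ee_pos: [570.4, -330.9, 159.3]
ee_rot: [-180.0, -0.0, 103.2]
force: [-0.1, 0.8, -3.7]
gripper_width: 40.9
gripper_force: 38.9
```

Request:
servo_tool([
  [0,0,0.01,0,0.2],
  [0,0,0.015,0,0.2],
  [0,0,0.015,0,0.2],
])

```text
time_s: 24.55
ee_pos: [570.4, -330.9, 156.3]
ee_rot: [-180.0, -0.0, 103.2]
force: [0.6, 1.0, -3.8]
gripper_width: 40.7
gripper_force: 38.9
```

Request:
servo_tool([
  [0,0,0.01,0,0.2],
  [0,0,0.015,0,0.2],
  [0,0,0.015,0,0.2],
])

```text
time_s: 24.8
ee_pos: [570.4, -330.9, 153.4]
ee_rot: [-180.0, -0.0, 103.2]
force: [-0.7, 0.7, -5.0]
gripper_width: 41.0
gripper_force: 38.9
```

Request:
servo_tool([
  [0,0,0.008,0,0.2],
  [0,0,0.012,0,0.2],
  [0,0,0.012,0,0.2],
])

```text
time_s: 25.05
ee_pos: [570.5, -330.9, 151.0]
ee_rot: [-180.0, -0.0, 103.2]
force: [-0.5, -0.6, -3.8]
gripper_width: 40.9
gripper_force: 38.9
```

Request:
servo_tool([
  [0,0,0.008,0,0.2],
  [0,0,0.012,0,0.2],
  [0,0,0.012,0,0.2],
])

```text
time_s: 25.3
ee_pos: [570.9, -331.4, 150.3]
ee_rot: [179.9, 0.1, 103.2]
force: [-1.6, 0.2, 4.5]
gripper_width: 40.4
gripper_force: 39.0
```

Request:
servo_tool([
  [0,0,0.008,0,0.2],
  [0,0,0.012,0,0.2],
  [0,0,0.012,0,0.2],
])

```text
time_s: 25.55
ee_pos: [571.1, -331.9, 150.1]
ee_rot: [179.9, 0.2, 103.2]
force: [-3.1, 0.2, 13.4]
gripper_width: 40.5
gripper_force: 39.1
```

Request:
servo_tool([
  [0,0,-0.01,0,0.2],
  [0,0,-0.012,0,0.2],
  [0,0.01,-0.012,0,0.2],
  [0,0.02,-0.012,0,0.2],
  [0,0.03,-0.012,0,0.2],
  [0,0.04,-0.012,0,0.2],
  [0,0.05,-0.012,0,0.2],
  [0,0.06,-0.012,0,0.2],
  [0,0.07,-0.012,0,0.2],
  [0,0.08,-0.012,0,0.2],
  [0,0.09,-0.012,0,0.2],
  [0,0.09,-0.012,0,0.2],
], force=6)

```text
time_s: 26.55
ee_pos: [588.2, -326.5, 148.1]
ee_rot: [-180.0, -0.1, 103.3]
force: [-0.8, -0.3, 0.4]
gripper_width: 40.1
gripper_force: 6.0
```

```bash
python3 asc.py s12
```

```text
26.55 [ 588.2 -326.5  148.1] [-1.800e+02 -1.000e-01  1.033e+02] 40.1445503717077 [-0.8 -0.3  0.4]
[[201.1, 268.5], [202.5, 273.7], [206.2, 287.9]]
263 gggggd#####.Bdddddd#d##ddddd.d################dddddddgdg
264 dgggggdd####.ggd#dddddddddddd##################dddddgggg
265 gdgggdgdddd#ddgd####ddddddd#################d##ddddgwwgg
266 gggggggdddggdggd#####dddddd########..##dd###ddddddddgwdg
267 ggdggddgggggggddd###ddddddd#######d..#dd#d##ddd#dddwwwwg
268 gggggggddgdggggdd###ddddddd######d..dddd#d##ddd##dgwwwww
269 dgggggdgdggdgdgdd###dddddddd######..dddd#####d###dgwwwww
270 dddgggdggggggdgddd#ddddddddd######..ddddd########dwwwwwg
271 ggdgdgdggdggggdddd#dddddddddddd###.#dddddddd####dwwwwwww
272 gggggggdggggdgdddddddddddddddddd####dddddddddd#ddwwwwwww
273 dggggggdggdgdgdddddddddddddddddd###dddddwwwdd##dwwwwwwww
274 ggddggggdgdgdddddddddddddddddddd###ddddddwwdd#ddwwwwwwww
275 ggggdgddggggddddddddddddddddddddd##ddddddwwwdddwwwwwwwww
276 ggggdgdggdggddddddddddddddddddddddd.ddddwwwwwddwwwwwwwww
277 dgggggggggggddddddddddddddddddddddd.dddddwwwwwwwwwwwwwww
278 dggggggdgdggdddddddddddddddddddddd
[... 671 characters left out ...]
.BB.########ddwwwwwwww
290 wwwww..ddddddddddddd######ddddddd.BBB.#######ddwwwwwwwww
291 wwwwww..dddddddddddd#######ddddd.BBB.########ddwwwwwwwww
292 wwwwwww....dddddddddd##########..BB.#########ddwwwwwwwww
293 wwwwwww.....ddddddddd########################ddwwwwwwwww
294 wwwwwww......dddddddd#######################ddwwwwwwwwww
295 wwwwwwww.....ddddddddd#####################ddwwwwwwwwwww
296 wwwwwwww......ddddddddd####################dwwwwwwwwwwww
297 wwwwwwwww.....dddddddddd##################ddwwwwwwwwwwwd
298 wwwwwwwwww....ddddddddddd################ddddwwwwwwwwwwd
299 wwwwwwwwww.....ddddddddddd##############ddddddwwwwwwwwwd
300 wwwwwwwwww.....dddddddddddddd#########ddddddddddddwwwwdd
x0 174
```

Request:
servo_tool([
  [0,0,0,0,0.45],
  [0,0,0,0,0.46],
  [0,0,0,0,0.47],
  [0,0,0,0,0.48],
  [0,0,0,0,0.49],
  [0,0,0,0,0.5],
  [0,0,0,0,0.52],
  [0,0,0,0,0.54],
  [0,0,0,0,0.54],
  [0,0,0,0,0.54],
  [0,0,0,0,0.54],
  [0,0,0,0,0.54],
], force=4)

```text
time_s: 27.6
ee_pos: [588.1, -326.9, 148.9]
ee_rot: [180.0, -0.0, 103.2]
force: [0.2, -0.2, -0.3]
gripper_width: 49.4
gripper_force: 0.0
```

```bash
python3 asc.py s13 | sed -n '1,2p;10,45p'
```

```text
27.6 [ 588.1 -326.9  148.9] [180.   -0.  103.2] 49.353304279167496 [ 0.2 -0.2 -0.3]
[[200.9, 268.5], [202.3, 273.7], [206.1, 287.9]]
270 gddgggdggdgdgdgd###dddddddddd######..dddd#######ddwwwwww
271 gggggggggdggggddddddddddddddddd####..ddddddd####dwwwwwww
272 gggggdggdggdggddddddddddddddddddd####dddddddd##ddwwwwwww
273 dgddggdggdggggdddddddddddddddddddd#d#ddddwwddd#dwwwwwwww
274 ggggggdgggggggdddddddddddddddddddd##dddddwwdddddwwwwwwww
275 ggdggggggggggddddddddddddddddddddd##dddddwwddddwwwwwwwww
276 gggggdggggggdddddddddddddddddddddddd.ddddwwwwddwwwwwwwww
277 gddggdgdggdddddddddddddddddddddddddd.ddddwwwwwwwwwwwwwww
278 gdgggggdggggdddddddddddddddddddddddddddddddwwwwwwwwwwwww
279 dgdgdggggggddddddddddddddddddddddddddddd#dddwwwwwwwwwwww
280 ggdgggdgdgdddddddddddddddddddddddddddddd##ddwwwwwwwwwwww
281 gdggdggdggdddddddddddddddddddddddddddddd##dddwwwwwwwwwww
282 ggddggddggddddddddddddddddddddddddddddd#d###ddwwwwwwwwww
283 dgggggggggddddddddddddddddddddddddddddd###d#ddwwwwwwwwww
284 ggddgggggddddddddddddddddddddddddddddd##dddddddwwwwwwwww
285 dgggggdgddddddddddddddddddddddddddddd.#######ddw
[... 230 characters left out ...]
d.BB########ddwwwwwwww
290 wwwww..ddddddddddddd#######ddddddd.BB.########dwwwwwwwww
291 wwwwww..dddddddddddd########ddddd.BB.########ddwwwwwwwww
292 wwwwwww....dddddddddd##########d.B..#########ddwwwwwwwww
293 wwwwwww.....ddddddddd########################dwwwwwwwwww
294 wwwwwww......dddddddd#######################ddwwwwwwwwww
295 wwwwwwww.....ddddddddd######################ddwwwwwwwwww
296 wwwwwwww......ddddddddd####################ddwwwwwwwwwww
297 wwwwwwwww.....dddddddddd##################dddwwwwwwwwwwd
298 wwwwwwwwww....ddddddddddd################ddddwwwwwwwwwwd
299 wwwwwwwwww.....dddddddddddd#############dddddddwwwwwwwwd
300 wwwwwwwwww.....dddddddddddddd#########dddddddddwwwwwwwdd
x0 174
```

Request:
servo_tool([
  [0,0,0,0,0.58],
  [0,0,0,0,0.64],
  [0,0,0,0,0.72],
  [0,0,0,0,0.8],
  [0,0,0,0,0.9],
  [0,0,0,0,1],
  [0,0,0,0,1],
])

```text
time_s: 28.23
ee_pos: [588.1, -326.9, 148.9]
ee_rot: [180.0, -0.0, 103.2]
force: [-0.7, -0.6, 0.2]
gripper_width: 88.8
gripper_force: 0.0
```

```bash
python3 asc.py s14 | sed -n '1,2p;13,20p;26,33p'
```

```text
28.2333 [ 588.1 -326.9  148.9] [180.   -0.  103.2] 88.79275245474096 [-0.7 -0.6  0.2]
[[200.9, 268.5], [202.3, 273.7], [206.1, 287.9]]
273 ggdgggggggggdgdddddddddddddddddddddddd####.ddd#dwwwwwwww
274 gddgdgdggggdgdddddddddddddddddddddddddd#####dgddwwwwwwww
275 gdggddggddgdgddddddddddddddddddddddddddd###ddddwwwwwwwww
276 dgdggdgddddgdddddddddddddddddddddddd..dd##dddddwwwwwwwww
277 gggdggggggdgdddddddddddddddddddddddd.ddd#dddwwwwwwwwwwww
278 ggddgdgggdgddddddddddddddddddddddddddddd#dddwwwwwwwwwwww
279 ddggggdgdggdddddddddddddddddddddddddddddddddwwwwwwwwwwww
280 gggddddgggdddddddddddddddddddddddddddddd#dddwwwwwwwwwwww
286 ggggggdgdddddddddddddddddddddddddddd..########dwwwwwwwww
287 gggggdggddddddddddddddddddddddddddd...########ddwwwwwwww
288 gggggggddddddddddddd#dddddddddddddd.B.########ddwwwwwwww
289 dwwwdggddddddddddddd####dddddddddd..B.########ddwwwwwwww
290 wwwww.gddddddddddddd#######ddddddd.BB.########dwwwwwwwww
291 wwwwww...ddddddddddd########ddddd..B..#######ddwwwwwwwww
292 wwwwwww....dddddddddd##########d..B.#########ddwwwwwwwww
293 wwwwwww.....ddddddddd########################dwwwwwwwwww
```

Gauge stands unchanged with the fingers wide open; retract upwards.

Request:
servo_tool([
  [0,0,-0.03,0,1],
  [0,0,-0.08,0,1],
  [0,0,-0.16,0,1],
  [0,0,-0.26,0,1],
  [0,0,-0.38,0,1],
  [0,0,-0.5,0,1],
  [0,0,-0.5,0,1],
  [0,0,-0.5,0,1],
  [0,0,-0.5,0,1],
])

```text
time_s: 29.03
ee_pos: [587.8, -326.7, 248.7]
ee_rot: [-180.0, -0.0, 103.2]
force: [0.7, -0.3, -0.5]
gripper_width: 91.3
gripper_force: 0.0
```

Run:
```python
from h import *
s=state(); print(s["time_s"],s["ee_pos"],s["force"],s["gripper_force"])
i=vision.camera_info("scene"); a=cv2.cvtColor(vision.grab_frame("scene"),cv2.COLOR_RGB2HSV)
for y in range(256,302,1):
    r=''
    for x in range(178,234):
        H,S,V=map(int,a[y,x]); r+='#' if V<50 else ('B' if 14<H<30 and S>100 and V>55 else ('d' if S<45 and V<135 else ('w' if S<45 else ('g' if 35<H<90 else '.'))))
    print(y,r)
T=np.array(i["T"]); P=np.array([[589.9,-326.6,10],[589.9+19.5,-326.6+4.5,118],[589.9+19.5,-326.6+4.5,168]]); c=((P-T[:3,3])@T[:3,:3])*[1,-1,-1]
print(cv2.projectPoints(c,np.zeros(3),np.zeros(3),K(i),np.array(i["distortion"]))[0].reshape(-1,2).round(1).tolist())
```

```text
29.0333 [ 587.81028274 -326.69268722  248.69583902] [ 0.71859753 -0.29829141 -0.53979863] 0.0
256 gggdgdgggggggwwwggggggggdgggdg#####.ddddddwwwwwwgdgggggg
257 gggggggggggdwwwwwgdgggggddggggdd###.d#ddgwwwgwwwwdgggggd
258 ggggggggggggwwwwwgdggdgddddddwggd####ddddwwwwwwwwwgggggg
259 gggdggggdggggwwwwwdgggddddddddwdd##d#ddgdwwwwwwwwwgggggg
260 ggggdggdggggggwwwwwdgdddddddddddd##dddddgwwwwwwwwwgggggg
261 ggggggggggggggwwwwwgdddddddddddddd##ddwwwwwwwwwwwwwwdgdg
262 ggdgddggdgdgggdwwwwdddddddddddwwdd##ddwwwwwwwwwwwwwwggdg
263 ggggggggggdgggdwwwwwddddddddddwwdddddddwwwwwwwwwwwwwwggg
264 ggdggggggggdgddwwwwdddddddddddwwdddddddwwwwwwwwwwwwwwggg
265 gggggggdgddggddddddddddddddddddwdddddddwwwwwwwwwwwwwwdgg
266 ggggggdgggdggddddddddddddddddddddddddddwwwwwwwwwwwwwwwgg
267 ggdggdgggggddddddwdddddddddddddddddddddwwwwwwwwwwwwwwwwg
268 gdgdgdggggdgddddddddddddddddddddddddddwwwwwgwwwwwwwwwwwg
269 dddgggggdgdgddddddddddddddddddddddddddwwwwwwwwwgwwwwwwwg
270 gggggddggggdddddddddddwddddddddddddddwwwwwwwwwwwwwwwwwww
271 ggggdgdggdgdddddddddddwwdddddddddddddwwwwwwwwwwwwwwwwwww
272 gggdgggggddddddddddddddddd
[... 1148 characters left out ...]
dd######dddddd.BB..#######ddwwwwwwwwwwwdd
292 .......dddddddddd##########d.BB..########ddwwwwwwwwwwddg
293 ........ddddddddd########################dwwwwwwwwwwwddg
294 .........ddddddddd######################ddwwwwwwwwwwwdgg
295 w........ddddddddd######################ddwwwwwwwwwwdddg
296 w.........ddddddddd####################ddwwwwwwwwwwwddgg
297 ww........dddddddddd##################dddwwwwwwwwwwdddgg
298 ww........ddddddddddd################dddwwwwwwwwwwwddggg
299 ww.........ddddddddddd##############ddddwwwwwwwwwwwdddgg
300 www........dddddddddddddd########dddddddwwwwwwwwwwwddgdd
301 wwww....dddddddddddddddddddddddddddddddwwwwwwwwwwwddwwgg
[[206.4, 287.4], [208.7, 275.0], [207.0, 267.8]]
```

```bash
python3 -c "
from workcell import job_done
print(job_done())"
```

```text
the job is handed in; nothing more can be done
None
```

The job is handed in after about 29 s of robot time. The gauge leaned in the open-end slot, was re-gripped by its case rim, and now stands on the pad with its dial facing the wall gauge's way. It did not move when the fingers opened and withdrew, and the arm is clear; I did not re-measure the bystanders, and the hand-in returned no verdict.

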